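Empty the tester's catch tray and hold its outfeed gate open

TASK

Take the two finished modules out of the tester's catch tray and stand both on the floor of the grey tote, terminals up. Then take the black handle beside the tray, pull the spring-return gate slide out until its nose stands opposite the nose of the index clip, and keep it there: finish while still holding the handle at the mark. Leave the other things on the bench alone.

Things in the scene. Friction and masses are not known exactly. Their poses are not given: they have to be found in the camera images.
- module_a_center (a point): Finished potted module: black plastic block 60 mm long (x axis), 36 mm wide (y axis), 40 mm high, with two brass terminal studs (7 mm high, 16 mm either side of the middle) on its grey top and a fixing ear (20 mm wide, 5 mm thick, 8 mm out) at the foot of each short end; 0.1 to 0.23 kg. The point: middle of the block, 20 mm above its underside; z is up through the terminals. Starts standing in the catch tray.
- module_b_center (a point): Finished potted module: black plastic block 60 mm long (x axis), 36 mm wide (y axis), 40 mm high, with two brass terminal studs (7 mm high, 16 mm either side of the middle) on its grey top and a fixing ear (20 mm wide, 5 mm thick, 8 mm out) at the foot of each short end; 0.1 to 0.23 kg. The point: middle of the block, 20 mm above its underside; z is up through the terminals. Starts standing in the catch tray.
- tester: Low grey tester, fixed. Origin: on the bench under the middle of its catch tray; x points from tray to housing, away from the robot. Steel tray 180 (x) x 280 (y) mm, walls 4 mm thick, 20 mm high, floor 4 mm above the bench. Housing 120 mm high, front 135 mm from the tray's middle; a ramp fills the strip from 88 mm on. On the -y side, 155 to 255 mm out, a track bed 26 mm high (guide strip to 36 mm) carries the gate slide.
- tote: Grey open plastic tote, loose, 1.2 kg, outer 240 (x) x 180 (y) x 70 mm high, walls and floor 4 mm thick. Origin: middle of its underside; z up.
- gate_pointer (a point): Tip of the pointed brass nose on the gate slide, level with the handle's middle along the slide, on its -y side, 29 mm from the handle's middle and 33 mm below the grip point. Axes as the tester's: the slide moves along x, outwards (towards the robot) is -x.
- gate (a joint): How far the gate slide is pulled out, m: 0 shut (its start), grows as the handle is drawn towards the robot along the tester's -x axis, stop at 0.105. A spring draws it back: about 4 N at 0, plus 0.8 N for every 10 mm; it shuts as soon as it is let go.
- clip_tip (a point): The mark: tip of the nose of the brass index clip, fixed on the rail beside the slide, on the far side from the tray. The slide's nose passes it at a gap of about 5 mm and is at the mark when the two tips stand opposite (equal along the tester's x axis). The clip is set 45 to 80 mm out from the slide's shut position; its top is 37 mm above the bench.
- gate_grip (a point): The gate slide's black upright handle: a block 18 mm thick (x axis, along the slide), 24 mm wide (y axis), 52 mm high, on the slide bar (bar top 35 mm above the bench, handle top 87 mm). The point lies on its middle axis, 65 mm above the bench, 22 mm below its top. Axes as the tester's; it is pulled along -x, and when shut stands 85 mm in front of the housing.
- screwdriver: Screwdriver, about 170 mm long, lying on the bench in front of the tester; leave it alone. Origin: as built, about its middle, on the bench.
- empty_case: Empty black module case without potting or terminals, open on top, 64 x 40 x 40 mm, standing on the bench beyond the tote, right of the housing; leave it alone. Origin: middle of its underside.
- resin_bottle: White bottle with a black cap, 54 mm across, 130 mm high, standing beyond the tote; leave it alone. Origin: middle of its underside.
- tape_roll: Roll of paper tape, 90 mm across, 22 mm high, lying on top of the tester's housing; leave it alone. Origin: middle of its underside.
- carton: Cardboard carton 110 x 80 x 60 mm, left of the tester; leave it alone. Origin: middle of its underside.
- screw_jar: Jar with a steel lid, 60 mm across, 65 mm high, left of the tester; leave it alone. Origin: middle of its underside.
- meter: Hand-held multimeter lying flat, 85 x 165 x 36 mm (44 mm at its dial), near the robot on its left; leave it alone. Origin: middle of its underside.
Not all that is in view belongs to the job. What is shaped like the part that bears module_a_center but red is not meant.

How it is judged:
By the outcome, as a careful person would: the job done as asked, in the order asked, and still so for the second after the job is handed in, while the arm keeps its last pose, push and grip.
It also fails if it takes over 72 s, if anything falls off the work surface, if the arm or the gripper's body presses on something with over 40 N, if the wrist force passes 120 N, or if a joint passes its speed limit or range.

ROBOT

A 6-joint arm with a two-finger parallel gripper is mounted at the origin on the work surface. World frame = base frame: x ahead of the robot, y to its left, z up, the work surface at z = 0. Lengths are in mm, angles in rad, forces in N, time in s.
With the tool pointing down it reaches from about 275 to 750 mm from the base axis. Payload 10.2 kg.
Tool frame: the origin (TCP) lies on the front face of the gripper's body, between the roots of the fingers; the fingertips stand 73 mm ahead of it and the grasp point (between the pads) lies 54 mm ahead of it; z points along the fingers, y is the line along which they close (so a half turn about z gives the same grasp; the last joint's range is limited). The gripper opens to 85 mm and grips with 20 to 120 N. Pads are 22 mm wide; open, the fingers measure 114 mm over their backs; the gripper's body (76 mm by 85 mm) begins 54 mm behind the grasp point. The pads swing forward as they close: fully open they stand 13 mm farther back than shut.
Start: joints at [1.088, 0.313, 1.498, -0, 1.331, -0.223], TCP at [134.879, 507.385, 303.894] pointing down, gripper open.
Joint ranges: [-2.94, 2.94], [-0.97, 2.17], [0.19, 2.56], [-1.23, 4.37], [0.02, 3.11], [-2.88, 2.88]. Speed limits (rad/s): [2.39, 2.39, 3.01, 3.14, 3.14, 3.14].

INTERFACE

Orientations are given as a unit quaternion [w, x, y, z].
In Python, from rig import * gives the robot as it stands.
- The arm moves only by the tool step_arm, never from a script. Its argument "plan" is a list of rows, each an object with "offset": the shift along the tool's x, y, z in cm, a list of three; "rot": the turn, a rotation vector about the tool's x, y, z in degrees, a list of three; "gripper": the finger opening in cm, from 0 to 8.54. In form: [{"offset": [x, y, z], "rot": [wx, wy, wz], "gripper": gripper}, ...]. A call has 1 to 12 rows; each row is the pose to reach, as a shift and turn from the pose commanded when the call began, along the tool's axes at that moment; what a row does not reach only later rows make up. A row lasts 1/10 s, in which the tool goes at most 50 mm and 8.59 degrees, less where a joint would pass 70% of its speed; a pose out of reach is approached as far as the arm can. A call with a gripper value outside its range is refused whole. The fingers move at their own pace and stop on an object; "squeeze" is the grip in N (left out, the last holds). Time passes only in rows, so rows that repeat a pose let the fingers close. It gives the time, the measured TCP pose, the force, the opening and the grip force at its end, in the units of the state.
- sense(): the state, without advancing time (a new reading comes with each control period).
- capture(name): name is "scene" or "top" or "wrist"; returns a dict with "color" (384x512x3 uint8, red, green, blue), "depth" (384x512 float32, mm along the optical axis (not along the pixel's ray), 0 where there is no reading), "vertical_fov" (degrees; the focal length in pixels is half the picture's height over the tangent of half this angle, whatever the lens; pixels are square), "cx", "cy" (the principal point, pixels), "rvec" (rotation vector, rad) and "tvec" (3), from world to camera coordinates, as OpenCV has them; the wrist camera has in their place "mount" (4x4, takes a point from camera to tool coordinates, whose origin is the TCP and whose axes are the flange's). Camera axes: x right, y down, z forward; pixel columns grow to the right and rows downward; lengths in mm; the calibration is good to about 2 mm. A picture is of the moment at which its call begins: read the wrist's pose just before it.
- finish_job(): hands the job in; it is judged then, once.
The state is a dict: "time_s": time; "joints": joint angles; "dq": joint speeds; "tau": joint torques, N m; "eef_pos": TCP position; "ee_rot": TCP orientation; "force": force on the tool from outside, world axes, zero at the start; "wrist_torque": the same for the moment, N m; "grip_width": opening from 0.0 (shut) to 1.0 (fully open); "grip_force": force on a finger pad.
Only numpy, scipy, OpenCV 4.12 (cv2) and the standard library are available. Lean on these libraries where they do the work, as an engineer would, in place of code of your own. Each camera call takes 0.05 s, during which the arm holds its last target. There are 200 camera calls.

## Working session

There is one attempt and no reset: what is moved stays moved. The work goes in short steps, Python scripts to look and compute and a tool call to move; the robot and the scene stay as the last step left them, time stands still between calls to the robot, and variables do not carry over. Pictures are saved under pics/ and viewed, at most 10 in all, crops included, and the job is handed in when it is done.

Besides the shell and the picture viewer there is one more tool, called after ">>>" as name(argument=value, ...), one argument or row to a line, values as JSON. step_arm: Moves the arm, as the interface text tells. Its arguments: {"type":"object","properties":{"plan":{"type":"array"},"squeeze":{"type":"number"}},"required":["plan"]}

```bash
mkdir -p pics; ls; cat > h.py <<'E'
from rig import *
import numpy as np, cv2
from scipy.spatial.transform import Rotation as R
def cam(name):
    s=sense(); c=capture(name)
    f=192/np.tan(np.radians(c["vertical_fov"])/2)
    K=np.array([[f,0,c["cx"]],[0,f,c["cy"]],[0,0,1]])
    if "mount" in c:
        q=s["ee_rot"]; T=np.eye(4); T[:3,:3]=R.from_quat([q[1],q[2],q[3],q[0]]).as_matrix(); T[:3,3]=s["eef_pos"]
        M=T@np.array(c["mount"])
    else:
        E=np.eye(4); E[:3,:3]=cv2.Rodrigues(np.array(c["rvec"],float))[0]; E[:3,3]=np.ravel(c["tvec"]); M=np.linalg.inv(E)
    return c["color"],c["depth"],K,M
def world(dep,K,M):
    v,u=np.mgrid[:dep.shape[0],:dep.shape[1]]
    p=np.stack([(u-K[0,2])/K[0,0]*dep,(v-K[1,2])/K[1,1]*dep,dep],-1)
    return p@M[:3,:3].T+M[:3,3]
def ray(u,v,z,K,M):
    d=M[:3,:3]@np.array([(u-K[0,2])/K[0,0],(v-K[1,2])/K[1,1],1]); o=M[:3,3]
    return o+d*(z-o[2])/d[2]
def save(n,im): cv2.imwrite("pics/"+n,im[...,::-1])
E
python3 - <<'E'
from h import *
s=sense(); print(s)
for n in ("scene","top"):
    c,d,K,M=cam(n); save(n+".png",c); np.savez(n,c=c,d=d,K=K,M=M); print(n,K[0,0],M.round(2))
a=cv2.imread("pics/scene.png");b=cv2.imread("pics/top.png")
E
```

```text
pics
{'time_s': 0.0, 'joints': array([ 1.08757761e+00,  3.13447615e-01,  1.49846348e+00,  8.28782355e-06,
        1.33100385e+00, -2.23395701e-01]), 'dq': array([ 1.82150627e-04,  1.42620820e-03,  9.18634034e-05,  7.30102512e-04,
        1.17526066e-03, -6.82758933e-04]), 'tau': array([ 6.70475474e-04, -4.12271726e+01, -2.59732962e+01, -1.84632618e-04,
        4.24492799e-03,  7.68046363e-06]), 'eef_pos': array([134.8026803 , 507.2184069 , 303.32629891]), 'ee_rot': array([-2.32534862e-04,  1.29547347e-01,  9.91573017e-01, -6.18918179e-04]), 'force': array([ 0.3551919 , -0.27228167, -0.46059304]), 'wrist_torque': array([ 0.05460464, -0.00910764, -0.04968742]), 'grip_force': 0.0, 'grip_width': 1.0012392932799528}
scene 447.8680873357125 [[ 7.20000e-01  4.90000e-01 -4.90000e-01  1.18673e+03]
 [ 6.90000e-01 -5.00000e-01  5.30000e-01 -5.67540e+02]
 [ 1.00000e-02 -7.20000e-01 -7.00000e-01  1.01403e+03]
 [ 0.00000e+00  0.00000e+00  0.00000e+00  1.00000e+00]]
top 368.5869108694962 [[ 2.0000e-02 -9.9000e-01  1.4000e-01  3.7696e+02]
 [-1.0000e+00 -2.0000e-02 -0.0000e+00  9.3440e+01]
 [ 0.0000e+00 -1.4000e-01 -9.9000e-01  1.1958e+03]
 [ 0.0000e+00  0.0000e+00  0.0000e+00  1.0000e+00]]
```

View pics/scene.png

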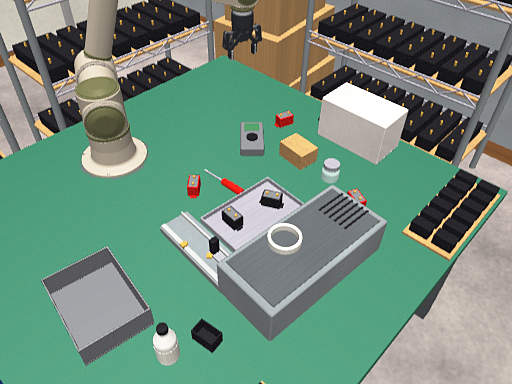

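View pics/top.png

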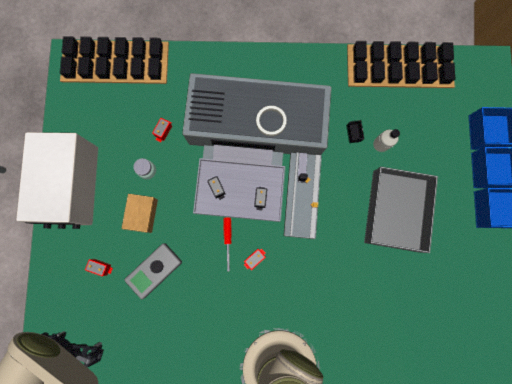

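The top view shows the two black modules in the tray at (216,187) and (261,198), the handle at (303,178), the clip at (315,205) and the tote at (402,210). Look-alikes are the red modules at (161,129), (255,260) and (97,268), the palletised rows at (113,58) and (402,63), and the empty case at (355,131). I choose the two in the tray.

```bash
python3 - <<'E'
from h import *
t=np.load("top.npz"); c,d,K,M=[t[k] for k in "cdKM"]
W=world(d,K,M); hsv=cv2.cvtColor(c,cv2.COLOR_RGB2HSV)
def rect(mask,z,name):
    n,l,st,_=cv2.connectedComponentsWithStats(mask.astype(np.uint8))
    for i in range(1,n):
        if st[i,4]<30: continue
        pts=W[l==i][:,:2].astype(np.float32); print(name,st[i],cv2.minAreaRect(pts), "z",np.median(W[l==i][:,2]).round(1))
def roi(x0,y0,x1,y1):
    m=np.zeros(d.shape,bool); m[y0:y1,x0:x1]=1; return m
rect(roi(198,165,285,215)&(W[...,2]>38)&(W[...,2]<52),44,"mod")
rect(roi(360,160,445,255)&(W[...,2]>60)&(W[...,2]<80),70,"tote rim")
rect(roi(190,150,290,225)&(W[...,2]>1.5)&(W[...,2]<34)&(hsv[...,1]<60),20,"tray")
rect(roi(180,70,335,160)&(W[...,2]>112)&(W[...,2]<128),120,"housing")
rect(roi(283,148,325,240)&(W[...,2]>15)&(hsv[...,1]<60),26,"track")
rect(roi(283,148,325,240)&(W[...,2]>70),87,"handle")
a=cv2.resize(c[140:245,190:330],None,fx=5.5,fy=5.5,interpolation=cv2.INTER_CUBIC); save("crop.png",a)
E
```

```text
mod [207 176  18  21 209] ((555.2186889648438, 207.71270751953125), (60.41340637207031, 35.20021438598633), 27.69565773010254) z 43.8
mod [254 187  13  20 210] ((523.719482421875, 65.05059051513672), (35.53367614746094, 60.190181732177734), 84.51909637451172) z 44.1
tote rim [370 167  68  86 552] ((490.8050537109375, -376.61749267578125), (182.84889221191406, 240.4131622314453), 81.2390365600586) z 67.9
tray [ 193  150   97   72 4249] ((573.029541015625, 125.74368286132812), (291.796630859375, 226.47731018066406), 85.55741119384766) z 5.2
tray [285 167   5  58 164] ((532.3250732421875, -21.150127410888672), (184.97840881347656, 13.374088287353516), 0.02192441187798977) z 25.0
housing [ 182   73  149   75 8241] ((781.4383544921875, 80.30352783203125), (439.9309387207031, 200.3452911376953), 85.47515106201172) z 122.1
housing [259 110  24  22 402] ((746.0726318359375, 38.774497985839844), (65.38851928710938, 69.7605972290039), 1.1903858184814453) z 122.8
track [ 283  148   42   91 2784] ((522.0330810546875, -19.489410400390625), (200.82846069335938, 307.9990539550781), 85.20600128173828) z 26.8
handle [286 148  39   4  96] ((670.1348876953125, -70.73849487304688), (115.65946197509766, 2.6323657035827637), 86.04582214355469) z 85.1
handle [299 173   9   7  56] ((584.9064331054688, -64.54360961914062), (24.139249801635742, 17.895004272460938), 88.0930404663086) z 85.2
```

View pics/crop.png

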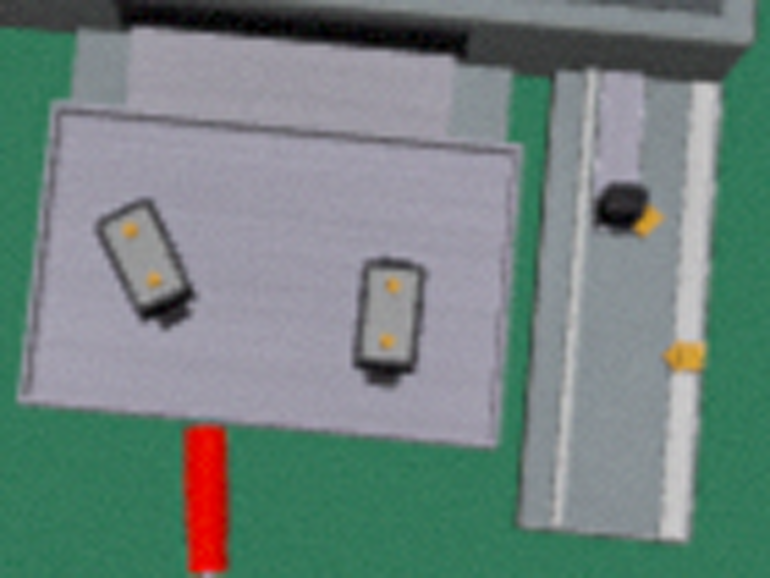

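The crop shows both tray modules with grey tops and brass studs (130,230)/(153,280) and (393,285)/(387,342). That confirms the choice. The gate nose is at (650,220) and the clip at (685,355).

```bash
cat >> h.py <<'E'
def go(*wps):
    "print offset(cm)/rot(deg) from now for (x,y,z,tool-y angle deg), tool pointing straight down"
    s=sense(); q=s["ee_rot"]; R0=R.from_quat([q[1],q[2],q[3],q[0]])
    print("now",s["time_s"],s["eef_pos"].round(1),"yang",np.degrees(np.arctan2(*R0.as_matrix()[1::-1,1])).round(2),"j",s["joints"].round(2))
    for x,y,z,a in wps:
        a=np.radians(a); yv=np.array([np.cos(a),np.sin(a),0]); zv=np.array([0,0,-1.]); Rt=np.stack([np.cross(yv,zv),yv,zv],1)
        print((R0.inv().apply(np.array([x,y,z])-s["eef_pos"])/10).round(2),np.degrees((R0.inv()*R.from_matrix(Rt)).as_rotvec()).round(1))
E
python3 - <<'E'
from h import *
go((555.2,207.7,180,117.7),(555.2,207.7,84,117.7))
E
```

```text
now 0.1 [134.8 507.3 303.4] yang 75.11 j [ 1.09  0.31  1.5  -0.    1.33 -0.22]
[-48.33 -18.14  12.35] [ -0.1  -0.  -42.6]
[-48.33 -18.12  21.95] [ -0.1  -0.  -42.6]
```

>>> step_arm(
  plan=[
    {"offset":[-48.3,-18.1,12.3],"rot":[0,0,-42.6],"gripper":6.5},
    {"offset":[-48.3,-18.1,12.3],"rot":[0,0,-42.6],"gripper":6.5},
    {"offset":[-48.3,-18.1,12.3],"rot":[0,0,-42.6],"gripper":6.5},
    {"offset":[-48.3,-18.1,12.3],"rot":[0,0,-42.6],"gripper":6.5},
    {"offset":[-48.3,-18.1,12.3],"rot":[0,0,-42.6],"gripper":6.5},
    {"offset":[-48.3,-18.1,12.3],"rot":[0,0,-42.6],"gripper":6.5},
    {"offset":[-48.3,-18.1,12.3],"rot":[0,0,-42.6],"gripper":6.5},
    {"offset":[-48.3,-18.1,12.3],"rot":[0,0,-42.6],"gripper":6.5},
    {"offset":[-48.3,-18.1,12.3],"rot":[0,0,-42.6],"gripper":6.5},
    {"offset":[-48.3,-18.1,12.3],"rot":[0,0,-42.6],"gripper":6.5},
    {"offset":[-48.3,-18.1,12.3],"rot":[0,0,-42.6],"gripper":6.5},
    {"offset":[-48.3,-18.1,12.3],"rot":[0,0,-42.6],"gripper":6.5},
  ],
  squeeze=40,
)

```text
time_s: 1.3
eef_pos: [557.8, 204.9, 178.8]
ee_rot: [-0.001, -0.237, 0.971, -0.0]
force: [-1.6, 0.4, 0.4]
grip_width: 0.761
grip_force: 0.0
```

```bash
cat > wr.py <<'E'
from h import *
def mods(c,d,K,M):
    W=world(d,K,M); hsv=cv2.cvtColor(c,cv2.COLOR_RGB2HSV)
    m=(W[...,2]>40)&(W[...,2]<47)&(hsv[...,1]<80)&(d>0)
    n,l,st,_=cv2.connectedComponentsWithStats(m.astype(np.uint8))
    for i in range(1,n):
        if st[i,4]>300: print(st[i],cv2.minAreaRect(W[l==i][:,:2].astype(np.float32)),np.median(W[l==i][:,2]).round(1))
E
python3 - <<'E'
from wr import *
c,d,K,M=cam("wrist"); save("w1.png",c); mods(c,d,K,M)
go((555.2,207.7,84,117.7))
E
```

```text
[  63   22   83  106 4538] ((522.6926879882812, 66.02887725830078), (36.87690734863281, 60.10617446899414), 84.53075408935547) 44.9
[ 240  167   47   73 3083] ((553.6985473632812, 208.03521728515625), (59.76355743408203, 35.87327575683594), 26.521390914916992) 44.9
[   0  215  135   69 2335] ((668.4620361328125, 84.89010620117188), (111.14628601074219, 18.03104019165039), 85.63683319091797) 43.2
now 1.35 [557.1 205.8 179.1] yang 117.51 j [ 0.16  0.58  1.44 -0.    1.13 -1.89]
[0.06 0.26 9.51] [ 0.  -0.1 -0.2]
```

View pics/w1.png

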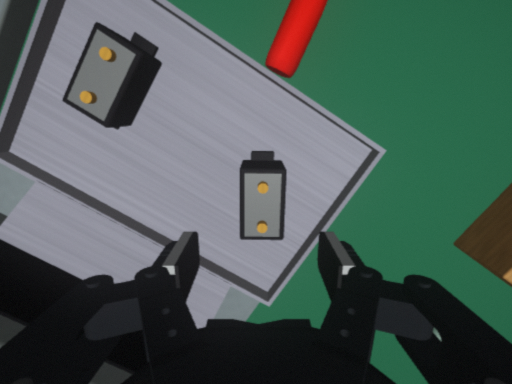

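The wrist picture shows module A standing at (262,200) with its long axis along the picture, between the open fingers. Module B is at (110,75). I'll descend and close.

>>> step_arm(
  plan=[
    {"offset":[0,0,5],"rot":[0,0,0.5],"gripper":6.5},
    {"offset":[0,0,8.5],"rot":[0,0,0.5],"gripper":6.5},
    {"offset":[0,0,9.6],"rot":[0,0,0.5],"gripper":6.5},
    {"offset":[0,0,9.6],"rot":[0,0,0.5],"gripper":6.5},
    {"offset":[0,0,9.6],"rot":[0,0,0.5],"gripper":2.5},
    {"offset":[0,0,9.6],"rot":[0,0,0.5],"gripper":2.5},
    {"offset":[0,0,9.6],"rot":[0,0,0.5],"gripper":2.5},
    {"offset":[0,0,9.6],"rot":[0,0,0.5],"gripper":2.5},
    {"offset":[0,0,9.6],"rot":[0,0,0.5],"gripper":2.5},
    {"offset":[0,0,9.6],"rot":[0,0,0.5],"gripper":2.5},
  ],
)

```text
time_s: 2.35
eef_pos: [556.1, 208.7, 87.1]
ee_rot: [0.002, -0.235, 0.972, -0.0]
force: [-1.3, 1.1, 7.2]
grip_width: 0.414
grip_force: 41.6
```

```bash
python3 - <<'E'
from h import *
a=np.radians(-8.8); ux=np.array([np.cos(a),np.sin(a)]); T=np.array([490.8,-376.6]); p=T+55*ux; p2=T-55*ux; print(p,p2,sense()["grip_force"],sense()["grip_width"])
go((*p,195,81.2),(*p,86,81.2))
E
```

```text
[ 545.15256098 -385.014221  ] [ 436.44743902 -368.185779  ] 41.64177060127258 0.4144810902370023
now 2.35 [556.1 208.7  87.1] yang 117.22 j [ 0.16  0.7   1.5   0.    0.94 -1.88]
[ 28.09 -52.31 -10.84] [ 0.   0.2 36. ]
[ 28.13 -52.3    0.06] [ 0.   0.2 36. ]
```

>>> step_arm(
  plan=[
    {"offset":[0,0,-4],"rot":[0,0,0],"gripper":2.5},
    {"offset":[0,0,-8],"rot":[0,0,0],"gripper":2.5},
    {"offset":[0,0,-11.5],"rot":[0,0,0],"gripper":2.5},
    {"offset":[28.1,-52.3,-11.5],"rot":[0,0,36],"gripper":2.5},
    {"offset":[28.1,-52.3,-11.5],"rot":[0,0,36],"gripper":2.5},
    {"offset":[28.1,-52.3,-11.5],"rot":[0,0,36],"gripper":2.5},
    {"offset":[28.1,-52.3,-11.5],"rot":[0,0,36],"gripper":2.5},
    {"offset":[28.1,-52.3,-11.5],"rot":[0,0,36],"gripper":2.5},
    {"offset":[28.1,-52.3,-11.5],"rot":[0,0,36],"gripper":2.5},
    {"offset":[28.1,-52.3,-11.5],"rot":[0,0,36],"gripper":2.5},
    {"offset":[28.1,-52.3,-11.5],"rot":[0,0,36],"gripper":2.5},
    {"offset":[28.1,-52.3,-11.5],"rot":[0,0,36],"gripper":2.5},
  ],
)

```text
time_s: 3.55
eef_pos: [546.6, -243.5, 200.7]
ee_rot: [0.0, 0.077, 0.997, -0.0]
force: [1.1, 0.8, -1.8]
grip_width: 0.412
grip_force: 41.0
```

```bash
python3 - <<'E'
from h import *
print(sense()["grip_force"],sense()["grip_width"],sense()["force"])
go((545.2,-385,195,81.2),(545.2,-385,88,81.2))
E
```

```text
40.97629487514496 0.41196696957812673 [ 1.10090788  0.75161414 -1.78498394]
now 3.55 [ 546.6 -243.5  200.7] yang 81.21 j [-0.61  0.56  1.4   0.    1.18 -2.03]
[ -2.02 -14.     0.58] [-0.   0.1  0. ]
[ -2.01 -14.    11.28] [-0.   0.1  0. ]
```

>>> step_arm(
  plan=[
    {"offset":[-1,-7,0],"rot":[0,0,0],"gripper":2.5},
    {"offset":[-1.8,-12.5,0],"rot":[0,0,0],"gripper":2.5},
    {"offset":[-1.8,-12.5,0],"rot":[0,0,0],"gripper":2.5},
    {"offset":[-1.8,-12.5,0],"rot":[0,0,0],"gripper":2.5},
    {"offset":[-1.8,-12.5,0],"rot":[0,0,0],"gripper":2.5},
    {"offset":[-1.8,-12.5,0],"rot":[0,0,0],"gripper":2.5},
  ],
)

```text
time_s: 4.15
eef_pos: [546.0, -366.8, 200.3]
ee_rot: [0.0, 0.076, 0.997, 0.0]
force: [0.2, 0.9, -2.5]
grip_width: 0.414
grip_force: 41.0
```

```bash
python3 - <<'E'
from h import *
go((545.2,-385,195,81.2),(545.2,-385,88,81.2))
c,d,K,M=cam("wrist"); save("w2.png",c)
W=world(d,K,M); m=(W[...,2]>62)&(W[...,2]<76)&(W[...,1]<-240)&(W[...,0]<700)&(d>0)
print(cv2.minAreaRect(W[m][:,:2].astype(np.float32)))
E
```

```text
now 4.15 [ 546.  -366.8  200.3] yang 81.27 j [-0.77  0.69  1.18  0.    1.27 -2.19]
[-0.2  -1.81  0.53] [0.  0.  0.1]
[-0.2  -1.81 11.23] [0.  0.  0.1]
((502.9733581542969, -378.3372497558594), (180.6745147705078, 204.07827758789062), 81.30117797851562)
```

View pics/w2.png

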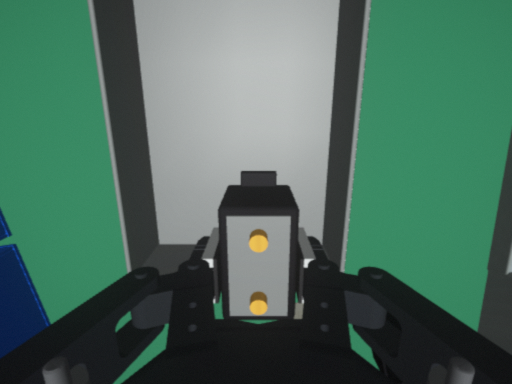

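The wrist picture shows module A upright in the pads, studs at (258,240) and (258,302), above the tote. I'll lower it and release.

>>> step_arm(
  plan=[
    {"offset":[-0.2,-1.8,3],"rot":[0,0,0],"gripper":2.5},
    {"offset":[-0.2,-1.8,7],"rot":[0,0,0],"gripper":2.5},
    {"offset":[-0.2,-1.8,9.8],"rot":[0,0,0],"gripper":2.5},
    {"offset":[-0.2,-1.8,11],"rot":[0,0,0],"gripper":2.5},
    {"offset":[-0.2,-1.8,11.3],"rot":[0,0,0],"gripper":2.5},
    {"offset":[-0.2,-1.8,11.3],"rot":[0,0,0],"gripper":2.5},
    {"offset":[-0.2,-1.8,11.3],"rot":[0,0,0],"gripper":2.5},
  ],
)

```text
time_s: 4.9
eef_pos: [545.5, -386.0, 88.2]
ee_rot: [0.001, 0.076, 0.997, -0.001]
force: [-0.4, 0.1, -1.0]
grip_width: 0.419
grip_force: 41.5
```

>>> step_arm(
  plan=[
    {"offset":[0,0,0.12],"rot":[0,0,0],"gripper":2.5},
    {"offset":[0,0,0.12],"rot":[0,0,0],"gripper":5.5},
    {"offset":[0,0,0.12],"rot":[0,0,0],"gripper":5.5},
    {"offset":[0,0,0.12],"rot":[0,0,0],"gripper":5.5},
    {"offset":[0,0,-4],"rot":[0,0,0],"gripper":5.5},
    {"offset":[0,0,-8],"rot":[0,0,0],"gripper":5.5},
    {"offset":[0,0,-11],"rot":[0,0,0],"gripper":5.5},
    {"offset":[0,0,-11],"rot":[0,0,0],"gripper":5.5},
    {"offset":[0,0,-11],"rot":[0,0,0],"gripper":5.5},
  ],
)

```text
time_s: 5.8
eef_pos: [545.0, -385.9, 197.2]
ee_rot: [0.0, 0.077, 0.997, -0.0]
force: [-0.7, -0.5, 0.1]
grip_width: 0.64
grip_force: 0.0
```

```bash
python3 - <<'E'
from wr import *
c,d,K,M=cam("wrist"); mods(c,d,K,M)
go((523,65.7,185,84.5),(523,65.7,88,84.5))
E
```

```text
[136   0  31 264 889] ((488.1025695800781, -463.19073486328125), (1.7636241912841797, 209.1978302001953), 81.2257080078125) 43.7
[352   0  32 264 886] ((514.1032104492188, -293.3919982910156), (1.7873640060424805, 208.63233947753906), 81.13369750976562) 43.5
[ 237  163   44   68 2661] ((542.9940185546875, -385.2891845703125), (36.03086471557617, 60.28448486328125), 81.1883773803711) 45.0
[209 260 100   6 398] ((604.017578125, -394.5506286621094), (89.3612060546875, 1.9202922582626343), 81.17594146728516) 43.6
now 5.85 [ 544.7 -385.7  196. ] yang 81.21 j [-0.79  0.72  1.15 -0.    1.28 -2.21]
[ 9.04 44.28  1.15] [ 0.  -0.1 -3.3]
[ 9.03 44.27 10.85] [ 0.  -0.1 -3.3]
```

A stands flat in the tote (top at 45 mm). On to B.

>>> step_arm(
  plan=[
    {"offset":[9,44.3,1.1],"rot":[0,0,-3.3],"gripper":6.5},
    {"offset":[9,44.3,1.1],"rot":[0,0,-3.3],"gripper":6.5},
    {"offset":[9,44.3,1.1],"rot":[0,0,-3.3],"gripper":6.5},
    {"offset":[9,44.3,1.1],"rot":[0,0,-3.3],"gripper":6.5},
    {"offset":[9,44.3,1.1],"rot":[0,0,-3.3],"gripper":6.5},
    {"offset":[9,44.3,1.1],"rot":[0,0,-3.3],"gripper":6.5},
    {"offset":[9,44.3,1.1],"rot":[0,0,-3.3],"gripper":6.5},
    {"offset":[9,44.3,1.1],"rot":[0,0,-3.3],"gripper":6.5},
    {"offset":[9,44.3,1.1],"rot":[0,0,-3.3],"gripper":6.5},
    {"offset":[9,44.3,1.1],"rot":[0,0,-3.3],"gripper":6.5},
    {"offset":[9,44.3,1.1],"rot":[0,0,-3.3],"gripper":6.5},
    {"offset":[9,44.3,1.1],"rot":[0,0,-3.3],"gripper":6.5},
  ],
)

```text
time_s: 7.05
eef_pos: [523.7, 64.7, 185.2]
ee_rot: [-0.001, 0.048, 0.999, -0.0]
force: [-0.3, 0.3, 0.6]
grip_width: 0.756
grip_force: 0.0
```

```bash
python3 - <<'E'
from wr import *
c,d,K,M=cam("wrist"); mods(c,d,K,M)
go((523,65.7,88,84.5))
E
```

```text
[ 236  167   46   71 2918] ((522.4530639648438, 65.57536315917969), (36.0035285949707, 59.66287612915039), 84.7634506225586) 44.9
[372 336  34  20 446] ((675.9874877929688, 174.8524932861328), (32.34772491455078, 16.21411895751953), 83.46405029296875) 44.1
now 7.1 [523.8  64.4 185.4] yang 84.42 j [-0.1   0.44  1.64 -0.    1.06 -1.57]
[0.08 0.12 9.74] [-0.  -0.  -0.1]
```

>>> step_arm(
  plan=[
    {"offset":[0.1,0.1,5],"rot":[0,0,0],"gripper":6.5},
    {"offset":[0.1,0.1,8.5],"rot":[0,0,0],"gripper":6.5},
    {"offset":[0.1,0.1,9.9],"rot":[0,0,0],"gripper":6.5},
    {"offset":[0.1,0.1,9.9],"rot":[0,0,0],"gripper":6.5},
    {"offset":[0.1,0.1,9.9],"rot":[0,0,0],"gripper":2.5},
    {"offset":[0.1,0.1,9.9],"rot":[0,0,0],"gripper":2.5},
    {"offset":[0.1,0.1,9.9],"rot":[0,0,0],"gripper":2.5},
    {"offset":[0.1,0.1,9.9],"rot":[0,0,0],"gripper":2.5},
    {"offset":[0.1,0.1,9.9],"rot":[0,0,0],"gripper":2.5},
    {"offset":[0,0,5],"rot":[0,0,0],"gripper":2.5},
    {"offset":[0,0,1],"rot":[0,0,0],"gripper":2.5},
    {"offset":[0,0,-2],"rot":[0,0,0],"gripper":2.5},
  ],
)

```text
time_s: 8.3
eef_pos: [523.9, 65.7, 208.8]
ee_rot: [0.001, 0.048, 0.999, -0.0]
force: [1.1, 0.4, -1.8]
grip_width: 0.415
grip_force: 40.9
```

```bash
python3 - <<'E'
from h import *
print(sense()["grip_force"],sense()["grip_width"])
go((436.5,-368.2,200,81.2))
E
```

```text
40.92842996120453 0.41548557287442384
now 8.3 [523.9  65.7 208.8] yang 84.52 j [-0.1   0.41  1.62  0.    1.11 -1.57]
[  4.56 -44.02   0.86] [0.  0.2 3.3]
```

>>> step_arm(
  plan=[
    {"offset":[4.6,-44,0.3],"rot":[0,0,3.3],"gripper":2.5},
    {"offset":[4.6,-44,0.3],"rot":[0,0,3.3],"gripper":2.5},
    {"offset":[4.6,-44,0.3],"rot":[0,0,3.3],"gripper":2.5},
    {"offset":[4.6,-44,0.3],"rot":[0,0,3.3],"gripper":2.5},
    {"offset":[4.6,-44,0.3],"rot":[0,0,3.3],"gripper":2.5},
    {"offset":[4.6,-44,0.3],"rot":[0,0,3.3],"gripper":2.5},
    {"offset":[4.6,-44,0.3],"rot":[0,0,3.3],"gripper":2.5},
    {"offset":[4.6,-44,0.3],"rot":[0,0,3.3],"gripper":2.5},
    {"offset":[4.6,-44,0.3],"rot":[0,0,3.3],"gripper":2.5},
    {"offset":[4.6,-44,0.3],"rot":[0,0,3.3],"gripper":2.5},
    {"offset":[4.6,-44,0.3],"rot":[0,0,3.3],"gripper":2.5},
    {"offset":[4.6,-44,0.3],"rot":[0,0,3.3],"gripper":2.5},
  ],
)

```text
time_s: 9.5
eef_pos: [436.1, -366.9, 203.0]
ee_rot: [-0.0, 0.076, 0.997, 0.0]
force: [0.2, 0.6, -1.0]
grip_width: 0.413
grip_force: 41.0
```

```bash
python3 - <<'E'
from h import *
print(sense()["grip_force"],sense()["grip_width"])
go((436.5,-368.2,88.2,81.2))
E
```

```text
40.97555994987488 0.41304404893931745
now 9.5 [ 436.1 -366.9  203. ] yang 81.27 j [-0.91  0.5   1.49  0.    1.15 -2.32]
[-0.06 -0.13 11.48] [ 0.  -0.   0.1]
```

>>> step_arm(
  plan=[
    {"offset":[0,0,4],"rot":[0,0,0],"gripper":2.5},
    {"offset":[0,0,8],"rot":[0,0,0],"gripper":2.5},
    {"offset":[0,0,10.3],"rot":[0,0,0],"gripper":2.5},
    {"offset":[0,0,11.2],"rot":[0,0,0],"gripper":2.5},
    {"offset":[0,0,11.4],"rot":[0,0,0],"gripper":2.5},
    {"offset":[0,0,11.4],"rot":[0,0,0],"gripper":2.5},
    {"offset":[0,0,11.4],"rot":[0,0,0],"gripper":2.5},
  ],
)

```text
time_s: 10.2
eef_pos: [436.4, -368.3, 90.3]
ee_rot: [0.001, 0.076, 0.997, -0.001]
force: [-0.5, -0.7, -0.3]
grip_width: 0.416
grip_force: 41.0
```

>>> step_arm(
  plan=[
    {"offset":[0,0,0.1],"rot":[0,0,0],"gripper":2.5},
    {"offset":[0,0,0.15],"rot":[0,0,0],"gripper":2.5},
    {"offset":[0,0,0.15],"rot":[0,0,0],"gripper":2.5},
  ],
)

```text
time_s: 10.5
eef_pos: [436.0, -368.2, 88.2]
ee_rot: [0.0, 0.077, 0.997, -0.0]
force: [-0.7, 1.0, 7.3]
grip_width: 0.409
grip_force: 41.7
```

Contact. Release and rise.

>>> step_arm(
  plan=[
    {"offset":[0,0,0],"rot":[0,0,0],"gripper":5.5},
    {"offset":[0,0,0],"rot":[0,0,0],"gripper":5.5},
    {"offset":[0,0,0],"rot":[0,0,0],"gripper":5.5},
    {"offset":[0,0,-4],"rot":[0,0,0],"gripper":5.5},
    {"offset":[0,0,-8],"rot":[0,0,0],"gripper":5.5},
    {"offset":[0,0,-12],"rot":[0,0,0],"gripper":5.5},
    {"offset":[0,0,-13],"rot":[0,0,0],"gripper":5.5},
    {"offset":[0,0,-13],"rot":[0,0,0],"gripper":5.5},
  ],
)

```text
time_s: 11.3
eef_pos: [436.1, -368.2, 218.6]
ee_rot: [0.001, 0.077, 0.997, -0.001]
force: [0.6, -0.6, -0.8]
grip_width: 0.646
grip_force: 0.0
```

```bash
python3 - <<'E'
from wr import *
c,d,K,M=cam("wrist"); mods(c,d,K,M)
c,d,K,M=cam("top")
save("top2.png",cv2.resize(c[140:260,280:440],None,fx=5,fy=5,interpolation=cv2.INTER_CUBIC))
go((584.5,-64.5,220,-4.5),(584.5,-64.5,119,-4.5))
E
```

```text
[158 126  15 128 340] ((423.37603759765625, -453.1603698730469), (1.229447841644287, 122.05693817138672), 81.22954559326172) 43.6
[345 126  15 128 336] ((449.1523132324219, -283.1725769042969), (1.1633652448654175, 121.18512725830078), 81.20771026611328) 43.6
[ 240  160   39   63 2262] ((435.47247314453125, -367.3548889160156), (35.82403564453125, 60.47930145263672), 80.27255249023438) 45.0
[ 241  266   35   52 1633] ((542.556884765625, -384.8459167480469), (35.63777542114258, 61.483001708984375), 80.21269989013672) 45.0
now 11.4 [ 435.5 -367.6  215.9] yang 81.21 j [-0.91  0.49  1.48  0.    1.18 -2.32]
[-10.09  32.23  -0.37] [ 0.  -0.1 85.7]
[-10.11  32.21   9.73] [ 0.  -0.1 85.7]
```

View pics/top2.png

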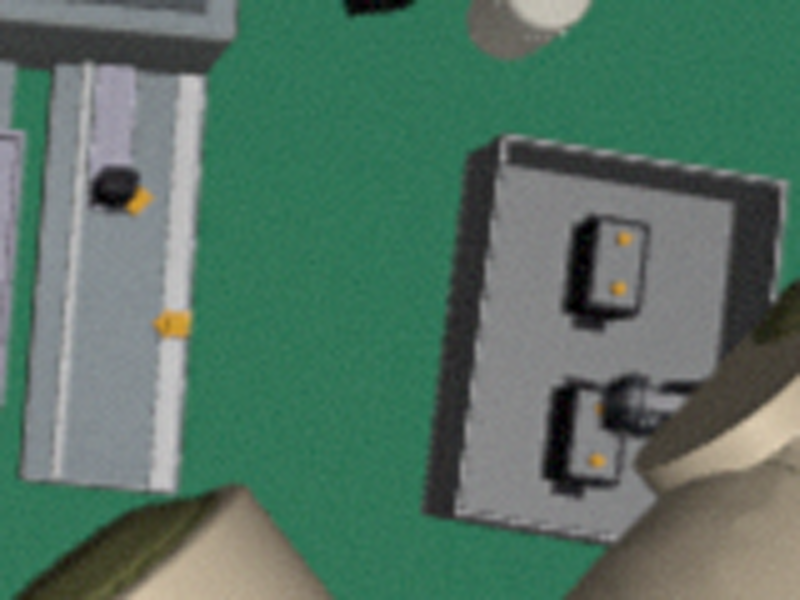

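Both modules stand terminals up in the tote, tops at (620,265) and (598,435) in the crop. The gate nose is at (142,200) and the clip at (175,323). Next I'll hover over the slide to measure nose and clip from near.

>>> step_arm(
  plan=[
    {"offset":[-7.3,28.2,-1.5],"rot":[0,0,-4.3],"gripper":6},
    {"offset":[-7.3,28.2,-1.5],"rot":[0,0,-4.3],"gripper":6},
    {"offset":[-7.3,28.2,-1.5],"rot":[0,0,-4.3],"gripper":6},
    {"offset":[-7.3,28.2,-1.5],"rot":[0,0,-4.3],"gripper":6},
    {"offset":[-7.3,28.2,-1.5],"rot":[0,0,-4.3],"gripper":6},
    {"offset":[-7.3,28.2,-1.5],"rot":[0,0,-4.3],"gripper":6},
    {"offset":[-7.3,28.2,-1.5],"rot":[0,0,-4.3],"gripper":6},
    {"offset":[-7.3,28.2,-1.5],"rot":[0,0,-4.3],"gripper":6},
    {"offset":[-7.3,28.2,-1.5],"rot":[0,0,-4.3],"gripper":6},
  ],
)

```text
time_s: 12.3
eef_pos: [550.6, -101.2, 231.2]
ee_rot: [-0.001, 0.04, 0.999, 0.0]
force: [-0.4, -0.4, 0.2]
grip_width: 0.704
grip_force: 0.0
```

```bash
python3 - <<'E'
from h import *
go((584.5,-64.5,220,-4.5))
c,d,K,M=cam("wrist"); save("w3.png",c); np.savez("w3",c=c,d=d,K=K,M=M)
W=world(d,K,M); hsv=cv2.cvtColor(c,cv2.COLOR_RGB2HSV)
m=(hsv[...,0]>12)&(hsv[...,0]<30)&(hsv[...,1]>120)&(hsv[...,2]>90)
n,l,st,ce=cv2.connectedComponentsWithStats(m.astype(np.uint8))
for i in range(1,n):
    if st[i,4]>20: print("brass",st[i],np.median(W[l==i],0).round(1),cv2.minAreaRect(W[l==i][:,:2].astype(np.float32)))
for n,m in (("handle",(W[...,2]>82)&(W[...,2]<92)&(W[...,0]<640)&(W[...,1]<-30)&(d>0)),("wall",(W[...,2]>30)&(W[...,2]<45)&(hsv[...,1]<60)&(W[...,1]<-80)&(W[...,0]<650))):
    k,l,st,_=cv2.connectedComponentsWithStats(m.astype(np.uint8))
    for i in range(1,k):
        if st[i,4]>100: print(n,st[i],cv2.minAreaRect(W[l==i][:,:2].astype(np.float32)),np.median(W[l==i][:,2]))
E
```

```text
now 12.3 [ 550.6 -101.2  231.2] yang 85.46 j [-0.39  0.45  1.49 -0.    1.2  -1.88]
[-3.09  3.93  1.12] [-0.1 -0.1 90. ]
brass [240 130  23  19 322] [ 501.8 -105.4   36.9] ((497.5198669433594, -101.98773193359375), (19.363758087158203, 33.72954177856445), 39.96041488647461)
brass [269 206  16  20 206] [581.5 -82.9  35.4] ((535.6549072265625, -85.57411193847656), (113.3255386352539, 15.886225700378418), 1.7860215902328491)
handle [290 226  28  21 493] ((583.2019653320312, -64.56436157226562), (23.077852249145508, 17.321006774902344), 86.19300842285156) 87.23627647345444
wall [  36   13   43  256 2784] ((502.4543151855469, -287.65606689453125), (3.574903726577759, 236.6886749267578), 81.23893737792969) 37.78146810503259
wall [  0 199   7  32 117] ((558.7279052734375, -369.4819030761719), (3.346595048904419, 32.383121490478516), 81.44207763671875) 32.229796159824105
wall [  0 255  46  12 356] ((609.3753662109375, -358.9977722167969), (58.351112365722656, 2.383181095123291), 81.28621673583984) 37.91307466988147
```

View pics/w3.png

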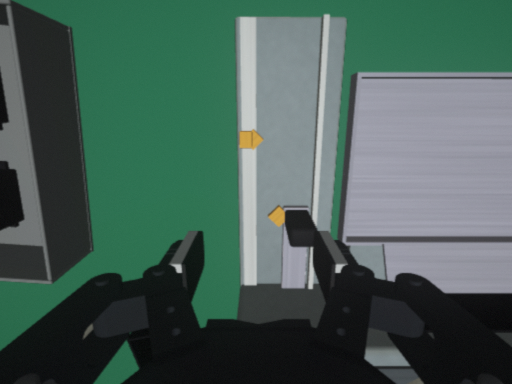

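The near view shows the clip tip at about (262,139), the nose tip at (269,216), and the handle top at (300,230) just left of the right finger.

```bash
python3 - <<'E'
from h import *
t=np.load("w3.npz"); c,d,K,M=[t[k] for k in "cdKM"]
hsv=cv2.cvtColor(c,cv2.COLOR_RGB2HSV)
m=(hsv[...,0]>12)&(hsv[...,0]<30)&(hsv[...,1]>120)&(hsv[...,2]>90)
n,l,st,ce=cv2.connectedComponentsWithStats(m.astype(np.uint8))
a=np.radians(-4.5); ux=np.array([np.cos(a),np.sin(a)])
for i in range(1,n):
    if st[i,4]<100: continue
    v,u=np.nonzero(l==i); z=37 if ce[i][1]<180 else 35
    e=u>=u.max()-1 if z==37 else u<=u.min()+1
    P=ray(u[e].mean(),v[e].mean(),z,K,M); C=ray(*ce[i],z,K,M)
    print(z,u[e].mean(),v[e].mean(),P.round(1),"s",P[:2]@ux,"cen",C.round(1),C[:2]@ux)
# slide-edge directions on the white rail (left edge) at z=36
W=world(d,K,M)
mm=(W[...,2]>33)&(W[...,2]<40)&(W[...,1]<-60)&(W[...,1]>-130)&(hsv[...,1]<40)&(hsv[...,2]>150)&(W[...,0]<640)
print(mm.sum(),cv2.minAreaRect(W[mm][:,:2].astype(np.float32)))
go((583.4,-64.5,200,-4.5),(583.4,-64.5,119,-4.5))
E
```

```text
37 261.25 139.0 [502.6 -94.   37. ] s 508.38547375700597 cen [ 501.7 -105.5   37. ] 508.40316606400955
35 269.6 215.5 [581.  -91.3  35. ] s 586.3588663474992 cen [581.8 -83.2  35. ] 586.5290008345212
428 ((606.8936157226562, -68.8251953125), (20.66001319885254, 65.9308853149414), 87.16828918457031)
now 12.35 [ 550.6 -101.4  231.5] yang 85.43 j [-0.39  0.45  1.49 -0.    1.2  -1.88]
[-2.98  3.94  3.15] [-0.1 -0.1 89.9]
[-2.99  3.94 11.25] [-0.1 -0.1 89.9]
```

>>> step_arm(
  plan=[
    {"offset":[-3,3.9,3],"rot":[0,0,89.9],"gripper":5.5},
    {"offset":[-3,3.9,3],"rot":[0,0,89.9],"gripper":5.5},
    {"offset":[-3,3.9,3],"rot":[0,0,89.9],"gripper":5.5},
    {"offset":[-3,3.9,3],"rot":[0,0,89.9],"gripper":5.5},
    {"offset":[-3,3.9,3],"rot":[0,0,89.9],"gripper":5.5},
    {"offset":[-3,3.9,3],"rot":[0,0,89.9],"gripper":5.5},
    {"offset":[-3,3.9,3],"rot":[0,0,89.9],"gripper":5.5},
    {"offset":[-3,3.9,3],"rot":[0,0,89.9],"gripper":5.5},
    {"offset":[-3,3.9,3],"rot":[0,0,89.9],"gripper":5.5},
    {"offset":[-3,3.9,3],"rot":[0,0,89.9],"gripper":5.5},
    {"offset":[-3,3.9,3],"rot":[0,0,89.9],"gripper":5.5},
    {"offset":[-3,3.9,3],"rot":[0,0,89.9],"gripper":5.5},
  ],
)

```text
time_s: 13.55
eef_pos: [583.7, -65.1, 202.0]
ee_rot: [-0.0, 0.734, 0.679, -0.0]
force: [0.0, -0.3, -0.6]
grip_width: 0.644
grip_force: 0.0
```

```bash
python3 - <<'E'
from h import *
c,d,K,M=cam("wrist"); save("w4.png",c); W=world(d,K,M)
m=(W[...,2]>82)&(W[...,2]<92)&(W[...,0]<640)&(W[...,1]<-40)&(W[...,1]>-90)&(d>0)
k,l,st,_=cv2.connectedComponentsWithStats(m.astype(np.uint8))
for i in range(1,k):
    if st[i,4]>100: print(st[i],cv2.minAreaRect(W[l==i][:,:2].astype(np.float32)),np.median(W[l==i][:,2]))
go((583.4,-64.5,119,-4.5))
E
```

```text
[249 197  25  32 774] ((584.365234375, -64.12885284423828), (23.157991409301758, 17.663576126098633), 85.18700408935547) 87.17116315959609
now 13.6 [583.8 -64.9 202.1] yang -4.37 j [-0.31  0.54  1.44 -0.    1.17 -0.23]
[ 0.03 -0.04  8.31] [-0.  -0.   0.1]
```

>>> step_arm(
  plan=[
    {"offset":[0.05,0,4],"rot":[0,0,0],"gripper":5.5},
    {"offset":[0.05,0,7],"rot":[0,0,0],"gripper":5.5},
    {"offset":[0.05,0,8.2],"rot":[0,0,0],"gripper":5.5},
    {"offset":[0.05,0,8.2],"rot":[0,0,0],"gripper":5.5},
    {"offset":[0.05,0,8.2],"rot":[0,0,0],"gripper":0.8},
    {"offset":[0.05,0,8.2],"rot":[0,0,0],"gripper":0.8},
    {"offset":[0.05,0,8.2],"rot":[0,0,0],"gripper":0.8},
    {"offset":[0.05,0,8.2],"rot":[0,0,0],"gripper":0.8},
    {"offset":[0.05,0,8.2],"rot":[0,0,0],"gripper":0.8},
    {"offset":[0.05,0,8.2],"rot":[0,0,0],"gripper":0.8},
    {"offset":[0.05,0,8.2],"rot":[0,0,0],"gripper":0.8},
  ],
  squeeze=60,
)

```text
time_s: 14.7
eef_pos: [585.0, -63.6, 122.0]
ee_rot: [0.002, 0.734, 0.68, 0.001]
force: [4.5, 0.1, 6.6]
grip_width: 0.207
grip_force: 59.6
```

```bash
python3 - <<'E'
from h import *
s=sense();print(s["force"],s["grip_force"],s["grip_width"])
a=np.radians(-4.5);p=s["eef_pos"]; go((p[0]-78*np.cos(a),p[1]-78*np.sin(a),p[2],-4.5))
E
```

```text
[4.53370359 0.06557724 6.6038083 ] 59.57648456096649 0.206922924934419
now 14.7 [585.  -63.6 122. ] yang -4.39 j [-0.31  0.64  1.5   0.    1.   -0.23]
[ 0.01 -7.8  -0.03] [0.2 0.  0.1]
```

>>> step_arm(
  plan=[
    {"offset":[0,-1,-0.2],"rot":[0,0,0],"gripper":0.8},
    {"offset":[0,-2.5,-0.2],"rot":[0,0,0],"gripper":0.8},
    {"offset":[0,-4,-0.2],"rot":[0,0,0],"gripper":0.8},
    {"offset":[0,-5.5,-0.2],"rot":[0,0,0],"gripper":0.8},
    {"offset":[0,-6.8,-0.2],"rot":[0,0,0],"gripper":0.8},
    {"offset":[0,-7.4,-0.2],"rot":[0,0,0],"gripper":0.8},
    {"offset":[0,-7.4,-0.2],"rot":[0,0,0],"gripper":0.8},
    {"offset":[0,-7.4,-0.2],"rot":[0,0,0],"gripper":0.8},
    {"offset":[0,-7.4,-0.2],"rot":[0,0,0],"gripper":0.8},
  ],
)

```text
time_s: 15.6
eef_pos: [511.0, -57.8, 122.1]
ee_rot: [0.001, 0.734, 0.679, 0.001]
force: [9.2, 0.1, -12.3]
grip_width: 0.203
grip_force: 59.9
```

```bash
cat > chk.py <<'E'
from h import *
s=sense();print(s["force"].round(1),s["grip_force"],s["grip_width"],s["eef_pos"].round(1))
a=np.radians(-4.5); ux=np.array([np.cos(a),np.sin(a)])
print("pulled",np.array([585-s["eef_pos"][0],-63.6-s["eef_pos"][1]])@ux)
ims=[]
for nm,z in (("wrist",36),("scene",36),("top",36)):
    c,d,K,M=cam(nm); W=world(d,K,M); hsv=cv2.cvtColor(c,cv2.COLOR_RGB2HSV)
    m=(hsv[...,0]>12)&(hsv[...,0]<30)&(hsv[...,1]>110)&(hsv[...,2]>70)&(abs(W[...,0]-540)<90)&(abs(W[...,1]+95)<40)&(W[...,2]<60)
    n,l,st,ce=cv2.connectedComponentsWithStats(m.astype(np.uint8))
    for i in range(1,n):
        if st[i,4]>3: P=ray(*ce[i],z,K,M); print(nm,st[i],P.round(1),"s",(P[:2]@ux).round(1))
    v,u=np.nonzero(m); 
    cv,cu=(int(v.mean()),int(u.mean())) if len(v) else (192,256)
    h,w=(150,200) if nm=="wrist" else (30,40)
    y0=max(0,min(384-2*h,cv-h)); x0=max(0,min(512-2*w,cu-w))
    print(nm,"crop",x0,y0); ims.append(cv2.resize(c[y0:y0+2*h,x0:x0+2*w],(400,300),interpolation=cv2.INTER_CUBIC))
import sys
save(sys.argv[1],np.vstack([np.hstack(ims[:2]),np.hstack([ims[2],ims[2]*0])]))
E
python3 chk.py c1.png
```

```text
[  9.2   0.1 -12.3] 59.895341992378235 0.20262225355893237 [511.  -57.8 122.1]
pulled 74.23852554557523
wrist [241 301  24  12 219] [ 501.3 -112.6   36. ] s 508.6
wrist crop 51 84
scene [190 237   6   6  25] [511.  -79.4  36. ] s 515.7
scene [180 241   8   8  38] [ 504.8 -107.7   36. ] s 511.7
scene crop 147 212
top crop 216 162
```

View pics/c1.png

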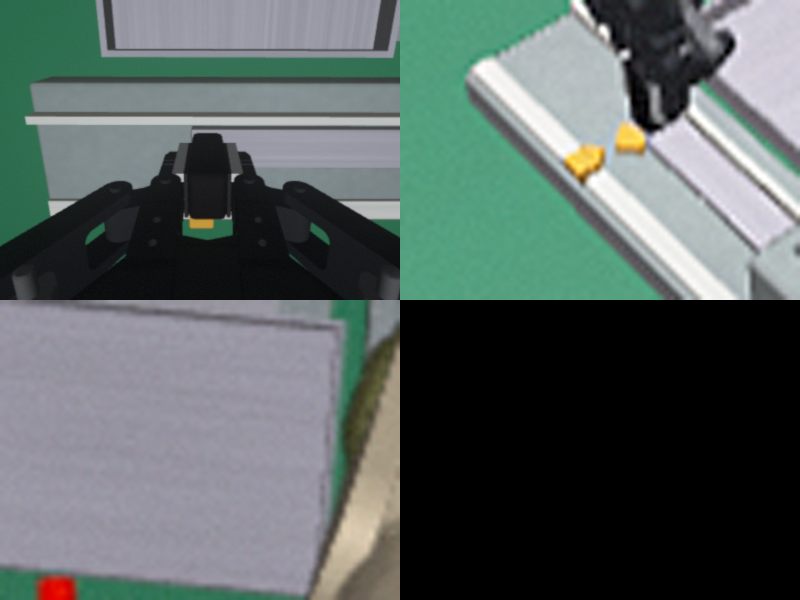

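The scene crop shows the nose at (630,140) just short of the clip at (587,160), about 4 mm to go. The wrist view shows the clip under the handle at (201,223), slightly left of the handle's middle.

>>> step_arm(
  plan=[
    {"offset":[0,-0.2,0.1],"rot":[0,0,0],"gripper":0.8},
    {"offset":[0,-0.38,0.13],"rot":[0,0,0],"gripper":0.8},
    {"offset":[0,-0.38,0.13],"rot":[0,0,0],"gripper":0.8},
    {"offset":[0,-0.38,0.13],"rot":[0,0,0],"gripper":0.8},
    {"offset":[0,-0.38,0.13],"rot":[0,0,0],"gripper":0.8},
  ],
)

```text
time_s: 16.25
eef_pos: [508.0, -57.5, 122.1]
ee_rot: [0.002, 0.734, 0.679, 0.002]
force: [10.8, 1.1, -0.3]
grip_width: 0.205
grip_force: 61.3
```

```bash
python3 chk.py c2.png; python3 - <<'E'
from h import *
a=np.radians(-4.5); ux=np.array([np.cos(a),np.sin(a)]); 
def brass(c,W,x0,x1):
    hsv=cv2.cvtColor(c,cv2.COLOR_RGB2HSV)
    return (hsv[...,0]>12)&(hsv[...,0]<30)&(hsv[...,1]>110)&(hsv[...,2]>70)&(W[...,0]>x0)&(W[...,0]<x1)&(abs(W[...,1]+95)<40)&(W[...,2]<60)
c,d,K,M=cam("wrist"); W=world(d,K,M)
s=W[...,0]*ux[0]+W[...,1]*ux[1]; t=-W[...,0]*ux[1]+W[...,1]*ux[0]
h=(W[...,2]>84)&(W[...,2]<90)&(d>0)&(abs(s-510)<14)
k,l,st,_=cv2.connectedComponentsWithStats(h.astype(np.uint8)); i=1+st[1:,4].argmax(); h=l==i
print("handle top",st[i],cv2.minAreaRect(np.stack([s[h],t[h]],1).astype(np.float32)))
b=brass(c,W,470,540); v,u=np.nonzero(b); print("clip",u.min(),u.max(),v.min(),v.max(),"s range",s[b].min(),s[b].max(),s[b].mean(),K[0,0],K[0,2])
# two-view check: start scene image, same method at known heights
z=np.load("scene.npz"); c,d,K,M=[z[k] for k in "cdKM"]
W=world(d,K,M); m=brass(c,W,470,640); n,l,st,ce=cv2.connectedComponentsWithStats(m.astype(np.uint8))
for i in range(1,n):
    P=ray(*ce[i],36,K,M); print("start scene",st[i],P.round(1),(P[:2]@ux).round(1))
E
```

```text
[10.8  1.1 -0.3] 61.31343126296997 0.20530813179316068 [508.  -57.5 122.1]
pulled 77.2134194891912
wrist [245 303  24  10 205] [ 501.4 -112.6   36. ] s 508.7
wrist crop 56 84
scene [190 236   5   6  26] [508.3 -78.8  36. ] s 512.9
scene [180 241   8   8  39] [ 504.8 -107.6   36. ] s 511.7
scene crop 146 211
top crop 216 162
handle top [ 226  253   66   51 2428] ((509.76373291015625, -18.030780792236328), (25.095609664916992, 27.930397033691406), 88.96305084228516)
clip 245 268 303 312 s range 501.18276588323926 516.5947423662489 508.65278358522454 275.5669515732585 258.08341500346967
start scene [180 241   8   8  37] [ 505.  -107.6   36. ] 511.9
start scene [207 252   6   6  27] [585.2 -84.   36. ] 590.0
```

```bash
python3 - <<'E'
from h import *
a=np.radians(-4.5); ux=np.array([np.cos(a),np.sin(a)])
for f in ("top","scene","w3"):
    z=np.load(f+".npz"); c,d,K,M=[z[k] for k in "cdKM"]; W=world(d,K,M); 
    sat=(c[...,0].astype(float)-c[...,2]).clip(0); hsv=cv2.cvtColor(c,cv2.COLOR_RGB2HSV)
    ok=(hsv[...,0]>8)&(hsv[...,0]<34)&(abs(W[...,1]+95)<45)&(W[...,2]<60)&(W[...,0]>470)&(W[...,0]<640)&(sat>30)
    n,l,st,_=cv2.connectedComponentsWithStats(ok.astype(np.uint8))
    for i in range(1,n):
        if st[i,4]<5: continue
        v,u=np.nonzero(l==i); w=sat[l==i]; cu,cv_=(u*w).sum()/w.sum(),(v*w).sum()/w.sum()
        near=W[l==i][:,0].mean()<540 
        P=ray(cu,cv_,37 if near else 35,K,M); print(f,st[i],P.round(1),(P[:2]@ux).round(2), "depth z",np.percentile(W[l==i][:,2],[10,50,90]).round(1))
E
```

```text
top [305 177   6   6  19] [581.6 -85.1  35. ] 586.53 depth z [26.8 35.  37.4]
top [310 202   8   6  39] [ 502.7 -105.9   37. ] 509.41 depth z [29.9 35.4 37.7]
scene [180 241   8   8  45] [ 505.5 -107.4   37. ] 512.35 depth z [30.6 37.1 40.1]
scene [206 252   7   7  38] [584.4 -83.9  35. ] 589.21 depth z [30.3 35.6 38.6]
w3 [239 129  25  21 362] [ 501.8 -105.5   37. ] 508.52 depth z [34.6 36.6 38.1]
w3 [268 206  17  21 234] [582.2 -83.3  35. ] 586.9 depth z [33.1 35.4 36.3]
```

View pics/c2.png

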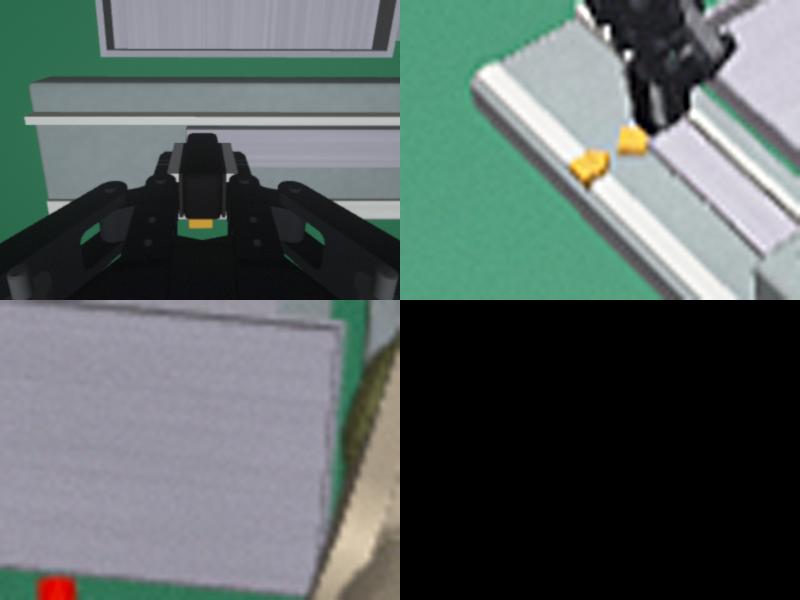

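The wrist crop shows the clip at (202,223) centred under the handle (179–225), close to the optical axis. The scene crop shows the nose at (632,140) opposite the clip at (590,163). The travel estimates of 76.9–78.4 mm agree with the 77.2 mm pulled, so I'm handing in while holding.

```bash
python3 - <<'E'
from h import *
s=sense(); print(s["time_s"],s["eef_pos"].round(1),s["force"].round(1),s["grip_force"].round(1))
print(finish_job())
E
```

```text
Traceback (most recent call last):
AttributeError: 'float' object has no attribute 'round'
```

```bash
python3 -c "
from h import *
print(sense()['eef_pos'],sense()['grip_force']); print(finish_job())"
```

```text
[507.99708459 -57.49823929 122.05210638] 61.31280183792114
the job is handed in; nothing more can be done
None
```

Both modules stand terminals up on the tote floor, and I handed the job in still gripping the gate handle about 77 mm out, with its nose opposite the index clip to within about 1 mm by the cameras; the judge's result was not shown.

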